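Load the water meter and hold its shutter open

ROBOT

A 6-joint arm with a two-finger parallel gripper is mounted at the origin on the work surface. World frame = base frame: x ahead of the robot, y to its left, z up, the work surface at z = 0. Lengths are in mm, angles in rad, forces in N, time in s.
With the tool pointing down it reaches from about 350 to 975 mm from the base axis. Payload 7.1 kg.
Tool frame: the origin (TCP) lies on the front face of the gripper's body, between the roots of the fingers; the fingertips stand 80 mm ahead of it and the grasp point (between the pads) lies 61 mm ahead of it (ctrl.tcp_to_grasp is the distance from the TCP to the grasp point, in mm); z points along the fingers, y is the direction in which the jaws open and shut (so a half turn about z gives the same grasp; the last joint's range is limited). The gripper opens to 88 mm and grips with 3 to 60 N. Pads are 20 mm wide; open, the fingers measure 115 mm over their backs; the gripper's body (75 mm by 178 mm) begins 61 mm behind the grasp point.
Start: joints at [1.129, 0.423, 1.63, -0, 1.089, -0.019], TCP at [256.415, 569.962, 302.675] pointing down, gripper open.
Joint ranges: [-3, 3], [-0.9, 2.11], [0.09, 2.58], [-1.31, 4.45], [0.11, 2.69], [-2.54, 2.54]. Speed limits (rad/s): [2.39, 2.39, 3.01, 3.14, 3.14, 3.14].

INTERFACE

Orientations are given as a rotation vector (axis times angle).
In Python, from workcell import telemetry, get_image, ctrl gives the robot as it stands.
- The arm moves only by the tool send_rows, never from a script. Its argument "rows" is a list of rows, each a list of 5 numbers: the shift along the tool's x, y, z in m, then the turn about the tool's z in rad, then the opening, from -1 (shut) to 1 (fully open). A call has 1 to 5 rows; each row shifts and turns the commanded pose from where the row before left it, along the tool's axes as they then stand; what a row does not reach is not made up. A row lasts 1/10 s, in which the tool goes at most 50 mm and 8.59 degrees, less where a joint would pass 70% of its speed; a pose out of reach is approached as far as the arm can. A call with a gripper value outside its range is refused whole. The fingers move at their own pace and stop on an object; the grip force is fixed at half the most. Time passes only in rows, so rows that do not move let the fingers close. It gives the time, the measured TCP pose, the force and the opening at its end, in the units of the state.
- telemetry.get_obs(): the state, without advancing time (a new reading comes with each control period).
- get_image(name): name is "side" or "top" or "wrist"; returns a dict with "color" (420x560x3 uint8, blue, green, red), "z_map" (420x560 float32, mm along the optical axis (not along the pixel's ray), 0 where there is no reading), "camera_matrix" (3x3 intrinsics, pixels), "k1" (the pictures are not rectified: a ray, as slopes to the right and down, at radius r is drawn at 1 + k1 r^2 times it, then the intrinsics apply), "rvec" (rotation vector, rad) and "tvec" (3), from world to camera coordinates, as OpenCV has them. Camera axes: x right, y down, z forward; pixel columns grow to the right and rows downward; lengths in mm; the calibration is good to about 2 mm. A picture is of the moment at which its call begins.
- ctrl.close_job(): hands the job in, once; it reports no verdict.
The state is a dict: "t": time; "qpos": joint angles; "qvel": joint speeds; "joint_torque": joint torques, N m; "ee_pos": TCP position; "orientation": TCP orientation; "ft_force": force on the tool from outside, world axes, zero at the start; "moment": the same for the moment, N m; "width": finger opening in mm.
Only numpy, scipy, OpenCV 4.12 (cv2) and the standard library are available. Lean on these libraries where they do the work, as an engineer would, in place of code of your own. Each camera call takes 0.05 s, during which the arm holds its last target.

TASK

Lift the tall plate with the window out of the white rack, slide it down into the slot in the top of the water meter until it is fully home, and let go of it. Then pull the meter's spring-return shutter handle out until its little pointer lines up with the raised white mark beside it, and keep it there with the fingers: finish while still holding it at the mark. Leave the plate home in its slot and everything else on the table where it stands.

Things in the scene. Friction and masses are not known exactly. Their poses are not given: they have to be found in the camera images.
- plate: the filter plate itself, loose, black plastic with a clear window, upright slab 8 mm thick (its x), 50 mm wide (its y), 90 mm tall (its z), about 50 g; origin at the centre of its bottom edge. It is the tallest of the three plates in the rack and the only one with a window; it may go into the meter either way round.
- plate_center (a point): centre of the filter plate, 45 mm above its bottom edge and 45 mm below its top edge; axes as the plate's
- rack: fixed white block 50 mm (x) by 190 mm (y) by 30 mm high, origin at the centre of its underside; three slots in a row along its y, 60 mm apart, 25 mm deep (floor 5 mm above the table), about 3 mm wider than the plates; each holds one upright plate whose broad faces look along the rack's x. Which slot holds the window plate varies.
- meter: the water meter, fixed: a grey housing 170 mm (x) by 130 mm (y) by 60 mm high, flat-topped, with a low grey apron 120 mm long and 8 mm high before its front face; x points from the apron into the housing. Origin on the table, on its middle line, 20 mm inside the front face and 20 mm before the slot
- slot (a point): centre of the mouth of the upright slot in the meter's flat top, 60 mm above the table; slot 10 mm (x) by 52 mm (y), 40 mm deep, 4 mm chamfer, so a plate fully home has its centre 5 mm above this point. x points horizontally away from the handle into the meter, y along the slot's length, z up. The housing's front face lies 40 mm away towards -x
- handle: shutter handle, an upright black block 16 mm (x, the pull direction) by 32 mm (y), standing on a flat aluminium tongue over the apron, from 16 mm to 82 mm above the table; origin at the centre of its lower end. Closed, it stands 100 mm from the slot towards the slot's -x, 52 mm clear of the housing. Axes as the slot's; it is pulled along its own -x.
- handle_grip (a point): point in the middle of the handle, 60 mm above the table and 22 mm below its top
- pointer (a point): tip of the small white pointer (5 mm wide) that sticks out of the handle's foot, 34 mm from the handle's middle towards its +y, 14 mm above the table; it moves with the handle
- mark: raised white mark fixed on the apron, a bar 6 mm (x) by 22 mm (y), 10 mm high, its top 18 mm above the table; origin at the centre of its underside; axes as the slot's. It lies 25 to 45 mm farther out (-x) than the closed pointer, just beyond the pointer's tip in y; the pointer lines up when both have the same place along x.
- shutter (a joint): how far the shutter is pulled out along the handle's -x: 0 closed, 0.06 m at the end stop. A spring pulls it back: about 2.4 N when closed, rising 1.2 N per 10 mm.
- blank1: loose blank plate in the rack, solid black without a window, 8 by 50 mm, 66 mm tall, its top 22 mm narrowed to a 22 mm wide tab; origin at the centre of its bottom edge
- blank2: a second blank plate like blank1
- jar: loose white jar with black lid, 84 mm across, 110 mm tall; origin under its centre, as for those below
- bottle: loose white bottle with cap, 60 mm across, 140 mm tall
- cup: loose white cup, 70 mm across, 80 mm tall
- screwdriver: loose screwdriver lying left of the meter, 160 mm long along its x
- reagent: loose small bottle, 32 mm across, 60 mm tall, between the rack and the meter's apron
Not all that is in view belongs to the job. What is shaped like the plate but purple or red is not meant.

How it is judged (in metres and radians):
On the way, in this order (a step that is already met when the one before it is completed fails the run):
1. the window plate is fully home in the meter's slot and let go (x of plate_center in the frame of slot between -0.004 and 0.004 m and y of plate_center in the frame of slot between -0.004 and 0.004 m and z of plate_center in the frame of slot below 0.009 m and angle between plate_center's own z axis and vertical below 0.1 rad and angle between the y axis of plate_center and the y axis of slot, either way round below 0.1 rad and contact force between the fingers and plate below 0.1 N), for 0.2 s.
2. the fingers hold the shutter with its pointer at the mark (x of pointer in the frame of mark between -0.004 and 0.004 m and contact force between the fingers and handle above 1.5 N), for 0.3 s.
At the end, for the whole second after the job is handed in: The window plate is home in the slot (bottom within 4 mm of its floor, centred within 4 mm, upright and in line within 0.1 rad), untouched by the fingers; the pointer is within 4 mm of the mark along the pull, still, with the fingers on the handle (over 1.5 N) (all of step 1 and all of step 2 and velocity of joint shutter between -0.01 and 0.01 m/s); the arm keeps its last pose, push and grip.
It fails at once if a bystander is moved by more than 30 mm (distance of any of blank1, blank2, jar, bottle, cup, screwdriver, reagent from where it was at the start of the episode above 0.03 m).
It also fails if it takes over 58 s, if anything falls off the work surface, if the arm or the gripper's body presses on something with over 40 N, if the wrist force passes 120 N, or if a joint passes its speed limit or range.

## Working session

There is one attempt and no reset: what is moved stays moved. The work goes in short steps, Python scripts to look and compute and a tool call to move; the robot and the scene stay as the last step left them, time stands still between calls to the robot, and variables do not carry over. Pictures are saved under pics/ and viewed, and the job is handed in when it is done.

Besides the shell and the picture viewer there is one more tool, called after ">>>" as name([rows], argument=value, ...), one row to a line, values as JSON. send_rows: Moves the arm, as the interface text tells. Its arguments: {"type":"object","properties":{"rows":{"type":"array"}},"required":["rows"]}

```bash
mkdir -p pics; ls
cat > h.py <<'E'
import numpy as np, cv2
from workcell import telemetry, get_image, ctrl
def cap(n,tag):
    im=get_image(n); cv2.imwrite(f'pics/{tag}_{n}.png',im['color']); np.savez(f'pics/{tag}_{n}.npz',**im); return im
def load(n,tag): return dict(np.load(f'pics/{tag}_{n}.npz'))
def ray(im,uv):
    K=im['camera_matrix'];k=float(im['k1'])
    uv=np.atleast_2d(np.array(uv,float))
    s=cv2.undistortPoints(uv.reshape(-1,1,2),K,np.array([k,0,0,0,0.])).reshape(-1,2)
    R=cv2.Rodrigues(im['rvec'].astype(float))[0];t=im['tvec'].reshape(3)
    c=-R.T@t; d=np.c_[s,np.ones(len(s))]@R
    return c,d
def plane(im,uv,z):
    c,d=ray(im,uv); return c+d*((z-c[2])/d[:,2])[:,None]
def deep(im,uv):
    c,d=ray(im,uv); uv=np.atleast_2d(uv).astype(int)
    return c+d*im['z_map'][uv[:,1],uv[:,0]][:,None]
def cloud(im):
    h,w=im['z_map'].shape
    u,v=np.meshgrid(np.arange(w),np.arange(h))
    return deep(im,np.c_[u.ravel(),v.ravel()]).reshape(h,w,3)
def proj(im,P):
    return cv2.projectPoints(np.atleast_2d(P).astype(float),im['rvec'].astype(float),im['tvec'].astype(float),im['camera_matrix'],np.array([float(im['k1']),0,0,0,0.]))[0].reshape(-1,2)
E
python3 - <<'E'
from h import *
for n in ['side','top','wrist']:
    im=cap(n,'a'); c,d=ray(im,[[280,210]]); print(n,c,d,im['k1'],im['camera_matrix'][0,0])
o=telemetry.get_obs(); print(o)
print(ctrl.tcp_to_grasp)
E
```

```text
pics
side [ 212.91257065 -692.08259745  631.85545479] [[ 0.30015621  0.74961665 -0.58990446]] -0.02300849850722128 457.3170803565073
top [ 316.44589375   23.53396406 1061.22070065] [[ 0.20897667  0.00378122 -0.97794595]] -0.009384454534339545 389.1776566031674
wrist [179.6693865  603.482698   384.40618001] [[ 0.27652587 -0.14091801 -0.95073566]] -0.037755287597049436 319.8624833504312
{'t': 0.15, 'qpos': array([ 1.12897013e+00,  4.23700540e-01,  1.63048479e+00,  1.53860923e-05,
        1.08859404e+00, -1.90162936e-02]), 'qvel': array([ 2.15171080e-04, -4.15084667e-04, -1.05487189e-03,  7.08570789e-05,
       -4.65878400e-04, -1.24882418e-03]), 'joint_torque': array([-5.50424029e-04, -5.44976163e+01, -2.73918647e+01,  6.43293257e-02,
        2.05527985e-02, -7.32320632e-05]), 'ee_pos': array([256.29628897, 569.67493347, 302.06986192]), 'orientation': array([-6.59163462e-01, -3.07137077e+00,  1.80976967e-03]), 'ft_force': array([0.8223756 , 0.74714729, 0.03959144]), 'moment': array([ 0.03163519, -0.02214561, -0.01409939]), 'width': 88.06548498382587}
61.3
```

View pics/a_top.png

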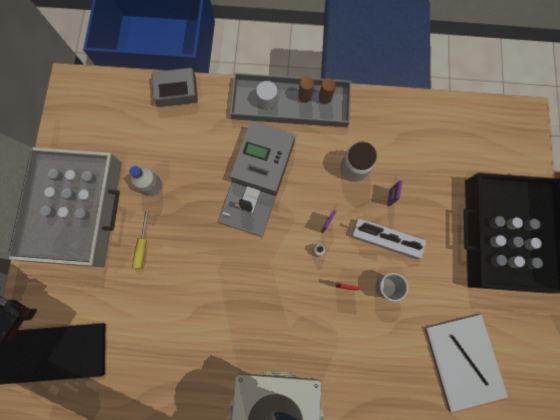

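View pics/a_side.png

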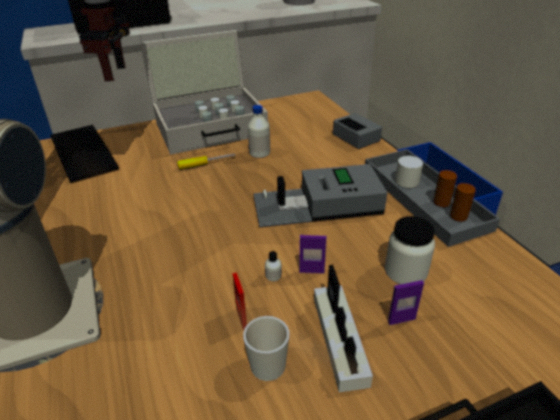

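View pics/a_wrist.png

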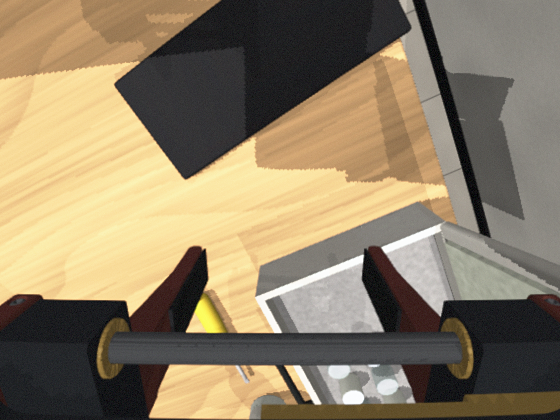

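The top view shows the meter housing at about (262,158), the handle at (248,203), the mark at about (226,214) and the rack at (388,238). The reagent is at (320,250), the jar at (360,158), the cup at (393,287) and the bottle at (145,180).

Things that could be taken for the window plate, in top-view pixels:
- Purple plates at (329,220) and (395,192): wrong colour.
- Red plate at (347,286): wrong colour.
- Three black plates in the rack at about (371,230), (390,238) and (411,243). In the side view the one at (333,285) is clearly the tallest, which is the left end of the rack.

I'll check that choice in a close crop.

Run:
```python
from h import *
s=load('side','a')['color']; t=load('top','a')['color']
a=cv2.resize(s[255:395,300:400],None,fx=4,fy=4,interpolation=cv2.INTER_CUBIC)
b=cv2.resize(t[205:270,335:435],None,fx=4,fy=4,interpolation=cv2.INTER_CUBIC)
c=np.zeros((560,800,3),np.uint8); c[:a.shape[0],:400]=a; c[:260,400:800]=b
d=cv2.resize(t[170:240,212:287],None,fx=4,fy=4,interpolation=cv2.INTER_CUBIC); c[270:550,400:700]=d
cv2.imwrite('pics/crop1.png',c)
```

```text
(no output)
```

View pics/crop1.png

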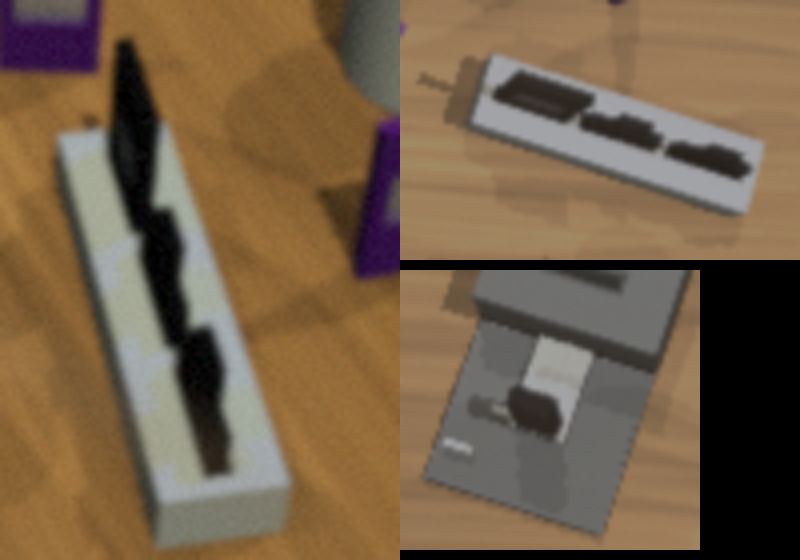

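The crop confirms it: the tall plate with the window stands in the left-end slot, at top-view pixel ~(371,229), and the two stepped blanks follow to the right. The purple plates are separate. Next I measure the rack, plate, meter top, handle and mark from masks and depth.

```bash
cat > meas.py <<'E'
from h import *
im=load('top','a'); C=cloud(im); hsv=cv2.cvtColor(im['color'],cv2.COLOR_BGR2HSV)
def rect(mask,z,name):
    mask=mask.astype(np.uint8)
    n,l,st,ce=cv2.connectedComponentsWithStats(mask); i=1+np.argmax(st[1:,4])
    cs,_=cv2.findContours((l==i).astype(np.uint8),cv2.RETR_EXTERNAL,cv2.CHAIN_APPROX_NONE)
    c=max(cs,key=len).reshape(-1,2)
    P=plane(im,c,z)[:,:2].astype(np.float32)
    r=cv2.minAreaRect(P); print(name,st[i],r); return r
def box(x0,x1,y0,y1):
    m=np.zeros(im['z_map'].shape,bool); m[y0:y1,x0:x1]=1; return m
Z=C[...,2]
b=box(345,435,210,265)
print('rack z',np.median(Z[b&(hsv[...,1]<45)&(hsv[...,2]>120)]))
rect(b&(hsv[...,1]<60)&(hsv[...,2]>110)|(b&(hsv[...,2]<60)&(Z>25)),30,'rack white')
rect(b&(Z>70),90,'plate top')
rect(box(220,300,115,195)&(Z>52)&(Z<70),60,'meter top')
rect(box(220,275,185,225)&(Z>70),82,'handle top')
rect(box(218,238,205,222)&(hsv[...,2]>150)&(hsv[...,1]<60),18,'mark')
for n,p in dict(plate=(371,229),handle=(247,200),tongue=(252,195),mark=(226,214),meter=(262,160)).items(): print(n,deep(im,[p]))
ys,xs=np.where(box(220,275,185,225)&(Z>65)); P=C[ys,xs]; print(len(P),P.mean(0),P.min(0),P.max(0))
ys,xs=np.where(b&(Z>70)); P=C[ys,xs]; print(len(P),P.mean(0),P.min(0),P.max(0))
big=cv2.resize(im['color'][115:240,205:305],None,fx=4.8,fy=4.8,interpolation=cv2.INTER_CUBIC); cv2.imwrite('pics/m.png',big)
E
python3 meas.py
```

```text
rack z 29.75241239437628
rack white [ 353  218   73   41 1197] ((483.05810546875, -268.9996032714844), (191.51800537109375, 51.315887451171875), 75.50897216796875)
plate top [362 221  22  12 114] ((496.8188171386719, -210.2021484375), (52.58167266845703, 17.482797622680664), 71.2403793334961)
meter top [ 230  120   66   72 2830] ((679.1636962890625, 85.39732360839844), (130.77398681640625, 172.3763427734375), 76.00225830078125)
handle top [239 199  13   9  81] ((537.1508178710938, 119.29064178466797), (32.49677276611328, 19.531457901000977), 84.63378143310547)
mark [223 213   6   2   7] ((518.7816162109375, 175.34744262695312), (13.911079406738281, 2.621208429336548), 75.69230651855469)
plate [[ 494.42433616 -208.64906401   78.54186252]]
handle [[560.83484785 120.37105994  16.98737812]]
tongue [[575.40551887 107.66898964  19.52560697]]
mark [[516.83318432 173.77021734  19.244457  ]]
meter [[665.36073955  86.16437413  57.66744121]]
95 [517.332665   110.18265885 172.22409266] [316.44589375  23.53396406  65.4253024 ] [ 590.49390345  135.45477123 1061.22070065]
174 [ 472.36951266 -205.43167415  191.5719956 ] [ 316.44589375 -337.3081855    70.15949461] [ 508.11491513   23.53396406 1061.22070065]
```

View pics/m.png

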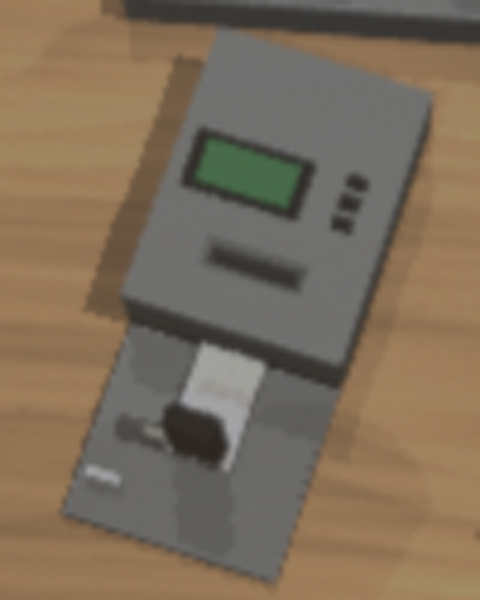

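```bash
cat >> h.py <<'E'
def toolR(o=None):
    o=o or telemetry.get_obs(); return cv2.Rodrigues(np.array(o['orientation']))[0], np.array(o['ee_pos']), o
def go(target,yawx_deg=None):
    "target TCP world mm; yawx: desired world heading (deg) of tool y axis, mod 180"
    R,p,o=toolR(); d=R.T@(np.array(target)-p)
    h=np.degrees(np.arctan2(R[1,1],R[0,1])); print('p',p.round(1),'tool-y heading',h.round(2),'shift mm (tool)',d.round(1),'F',o['ft_force'].round(1),'w',round(o['width'],1),'t',round(o['t'],2),'q6',o['qpos'][5].round(2))
    if yawx_deg is not None:
        # tool z down: positive turn about tool z lowers the world heading
        e=(h-yawx_deg+90)%180-90; print('turn rad',np.radians(e).round(3))
E
python3 - <<'E'
from h import *
R,p,o=toolR(); print(R.round(3))
im=load('top','a')
def S(yaw): a=np.radians(yaw); return np.array([np.cos(a),np.sin(a)]),np.array([-np.sin(a),np.cos(a)])
x,y=S(-14.0); slot=np.array([679.16,85.4])-45*x; print('slot',slot,plane(im,[[258.1,170.4]],58))
C=cloud(im)
hsv=cv2.cvtColor(im['color'],cv2.COLOR_BGR2HSV)
v=hsv[...,2].astype(int)
m=np.zeros(v.shape,np.uint8); m[160:180,243:273]=(v[160:180,243:273]<75)
n,l,st,ce=cv2.connectedComponentsWithStats(m); print(st,ce)
i=1+np.argmax(st[1:,4]); q=np.argwhere(l==i)[:,::-1].astype(np.float32)
print('slot dark',cv2.minAreaRect(plane(im,q,58)[:,:2].astype(np.float32)))
mk=plane(im,[[226,214.3]],18)[0,:2]; 
g=im['color'][208:222,218:236].min(2); print(g)
xr,yr=S(-14.5); print('plate', np.array([483.06,-269.0])+60*yr)
for pp in [(329,220),(395,192),(347,286)]: print(pp,deep(im,[pp]))
go([498,-211,200],-14.5)
E
```

```text
[[-0.912  0.41  -0.001]
 [ 0.41   0.912 -0.001]
 [ 0.    -0.001 -1.   ]]
slot [635.49669232  96.2864853 ] [[635.11176494  94.182952    58.        ]]
[[     0      0    560    420 235130]
 [   265    160      2      1      2]
 [   249    166     18      9     68]] [[279.50640071 209.51178922]
 [265.5        160.        ]
 [257.77941176 170.19117647]]
slot dark ((636.0045776367188, 95.47576904296875), (49.8592529296875, 9.716567039489746), 75.218994140625)
[[ 85  85  85  81  75 102 102 102 102 102 102 102 102 102 101 101  97  95]
 [ 85  85  84  83  85 101 102 102 102 102 102 102 102 102 102 102 101 101]
 [ 84  85  82  76  97 102 102 102 102 102 102 102 102 102 102 102 102 102]
 [ 83  83  80  76 100 109 108 106 102 102 102 102 102 102 102 102 103 102]
 [ 84  81  76  96 111 147 148 133 113 109 106 103 102 102 102 102 103 102]
 [ 83  80  74 102 118 153 155 154 151 148 135 113 103 102 102 102 102 102]
 [ 83  82  81 100 105 111 113 134 154 156 153 144 110 102 102 102 102 103]
 [ 85  88 103 102 100  92  92 101 111 112 129 137 103 101 101 103 103 103]
 [ 84  80 104 103 100  93  92  92  91  91  99 103  95 101 102 102 103 102]
 [ 86  85 101 102 102 100  98  93  92  92  92  92  94 101 103 103 103 103]
 [ 81  97 102 102 102 102 102  99  99  99  99  95  99 102 102 102 102 103]
 [ 76 102 102 101 101 102 102 102 102 102 101 100 103 102 103 103 102 103]
 [ 86 101 102 102 102 102 102 102 102 101 102 102 103 102 103 103 102 103]
 [ 95 100 100 102 102 102 102 102 102 101 102 102 103 103 103 102 103 103]]
plate [ 498.08280024 -210.91114158]
(329, 220) [[507.28629229 -98.61075315  90.99504143]]
(395, 192) [[ 600.73043937 -272.64834896   65.88185774]]
(347, 286) [[ 346.14467056 -150.89712601   88.93060369]]
p [256.3 569.7 302.1] tool-y heading 65.77 shift mm (tool) [-540.8 -612.6  102.8] F [0.8 0.7 0. ] w 88.1 t 0.15 q6 -0.02
turn rad 1.401
```

Measurements against the given sizes:
- **Rack:** 191×51 mm with its top at z 29.8, so it matches. The window plate is at (498,-211), heading -14.5°.
- **Meter:** 131×172 mm, so it matches. The slot from the housing outline is (635.5,96.3), and from the dark mouth (636,95.5).
- **Handle:** its top is at (537,119), against an expected (538.5,120.5).

Now I move above the plate.

>>> send_rows([
  [-0.032, -0.036, 0, 0, 1],
  [-0.032, -0.036, 0, 0, 1],
  [-0.032, -0.036, 0, 0, 1],
  [-0.032, -0.036, 0, 0, 1],
  [-0.032, -0.036, 0, 0, 1],
])

```text
t: 0.65
ee_pos: [328.5, 338.3, 302.5]
orientation: [0.658, 3.072, -0.0]
ft_force: [1.6, -0.2, 0.6]
width: 87.7
```

>>> send_rows([
  [-0.032, -0.036, 0, 0, 1],
  [-0.032, -0.036, 0, 0, 1],
  [-0.032, -0.036, 0, 0, 1],
  [-0.032, -0.036, 0, 0, 1],
  [-0.032, -0.036, 0, 0, 1],
])

```text
t: 1.15
ee_pos: [400.6, 108.5, 302.8]
orientation: [0.659, 3.071, 0.0]
ft_force: [0.7, 0.8, -0.5]
width: 88.1
```

>>> send_rows([
  [-0.032, -0.036, 0, 0, 1],
  [-0.032, -0.036, 0, 0, 1],
  [-0.032, -0.036, 0, 0, 1],
  [-0.032, -0.036, 0, 0, 1],
  [-0.029, -0.034, 0, 0, 1],
])

```text
t: 1.65
ee_pos: [470.9, -118.7, 302.7]
orientation: [0.66, 3.071, -0.0]
ft_force: [0.2, 0.2, -0.7]
width: 87.7
```

>>> send_rows([
  [-0.032, -0.036, 0, 0, 0.2],
  [-0.032, -0.036, 0, 0, 0.2],
  [0, 0, 0, 0.14, 0.2],
  [0, 0, 0, 0.14, 0.2],
  [0, 0, 0, 0.14, 0.2],
])

```text
t: 2.15
ee_pos: [499.2, -208.8, 302.2]
orientation: [-1.294, -2.861, -0.0]
ft_force: [-0.2, -0.4, -0.1]
width: 53.2
```

>>> send_rows([
  [0, 0, 0, 0.14, 0.2],
  [0, 0, 0, 0.14, 0.2],
  [0, 0, 0, 0.14, 0.2],
  [0, 0, 0, 0.14, 0.2],
  [0, 0, 0, 0.14, 0.2],
])

```text
t: 2.65
ee_pos: [499.3, -208.2, 302.4]
orientation: [-2.196, -2.246, 0.0]
ft_force: [-0.8, 0.1, 0.3]
width: 52.6
```

Run:
```python
from h import *
cap('wrist','b')
go([498,-211,200],-14.5)
```

```text
p [ 499.4 -208.2  302.5] tool-y heading 0.88 shift mm (tool) [ -2.8  -1.4 102.5] F [ 0.2 -0.2  0.3] w 52.4 t 2.7 q6 -0.43
turn rad 0.268
```

View pics/b_wrist.png

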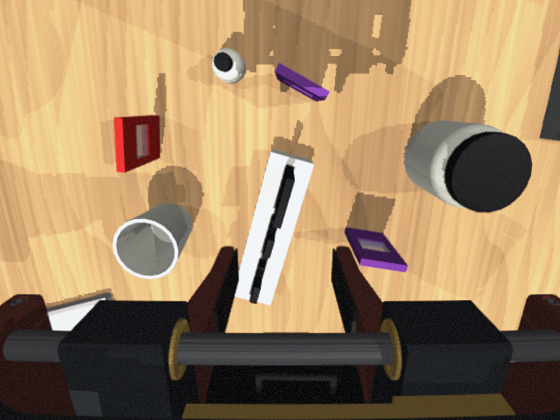

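The wrist view shows the rack with the tall plate at about (288,185), between the cup (147,245) and the jar (470,170). Now I measure the plate's top edge in this view.

Run:
```python
from h import *
im=load('wrist','b'); 
a=np.radians(-14.5);x=np.array([np.cos(a),np.sin(a),0]);y=np.array([-np.sin(a),np.cos(a),0])
P=np.array([498.1,-210.9,95]); Q=np.array([P+s*4*x+t*25*y for s,t in [(1,1),(1,-1),(-1,-1),(-1,1)]])
q=proj(im,Q); print(q)
c=im['color'].copy()
R=np.array([483.06,-269,30]); r=proj(im,[R+s*25*x+t*95*y for s,t in [(1,1),(1,-1),(-1,-1),(-1,1)]])
big=cv2.resize(c[140:310,220:330],None,fx=5,fy=5,interpolation=cv2.INTER_CUBIC)[:600]
big=cv2.resize(c[140:260,220:340],None,fx=5,fy=5,interpolation=cv2.INTER_CUBIC)
for pts,col in ((q,(0,255,0)),(r,(0,0,255))):
    cv2.polylines(big,[((pts-[220,140]+.5)*5).astype(int)],True,col,1)
cv2.imwrite('pics/b1.png',big)
```

```text
[[293.94051109 178.32440893]
 [279.47797641 227.01597542]
 [271.51036582 224.91373901]
 [285.60946579 176.00893674]]
```

View pics/b1.png

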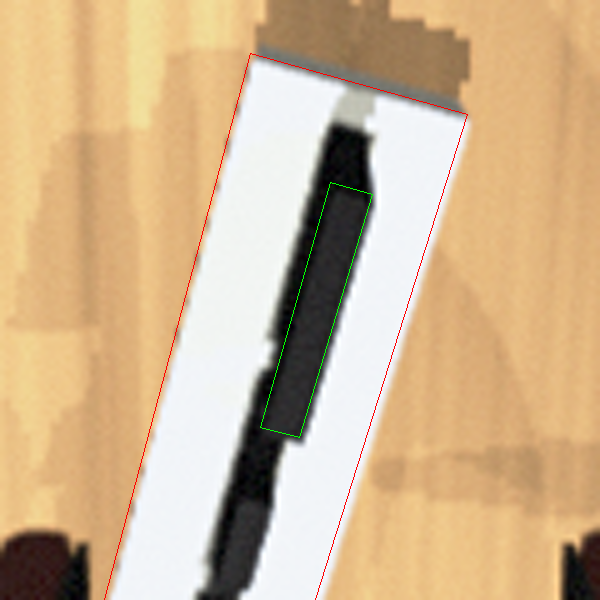

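The predicted plate top (green) and rack top (red) lie on the image to within about 1 mm, so I align and go down.

>>> send_rows([
  [0, 0, 0, 0.134, 0.2],
  [0, 0, 0, 0.134, 0.2],
  [-0.003, -0.0006, 0.04, 0, 0.0],
  [0, 0, 0.04, 0, 0.0],
  [0, 0, 0.03, 0, 0.0],
])

```text
t: 3.2
ee_pos: [497.5, -210.8, 190.8]
orientation: [-2.468, -1.942, 0.001]
ft_force: [0.7, 0.9, 0.7]
width: 43.9
```

Run:
```python
from h import *
go([498.1,-210.9,134],-14.5)
```

```text
p [ 497.5 -210.8  190.8] tool-y heading -13.59 shift mm (tool) [ 0.1  0.7 56.8] F [0.7 0.9 0.7] w 43.9 t 3.2 q6 -0.19
turn rad 0.016
```

>>> send_rows([
  [0, 0.0005, 0.02, 0.01, 0.0],
  [0, 0, 0.02, 0, 0.0],
  [0, 0, 0.016, 0, 0.0],
  [0, 0, 0, 0, 0.0],
  [0, 0, 0, 0, 0.0],
])

```text
t: 3.7
ee_pos: [498.6, -211.2, 136.7]
orientation: [-2.479, -1.928, 0.001]
ft_force: [0.3, 1.0, 0.7]
width: 44.0
```

Run:
```python
from h import *
go([498.1,-210.9,134],-14.5)
cap('wrist','c');cap('side','c')
```

```text
p [ 498.6 -211.2  136.7] tool-y heading -14.24 shift mm (tool) [ 0.1 -0.6  2.7] F [0.3 1.  0.7] w 44.0 t 3.7 q6 -0.17
turn rad 0.004
```

View pics/c_wrist.png

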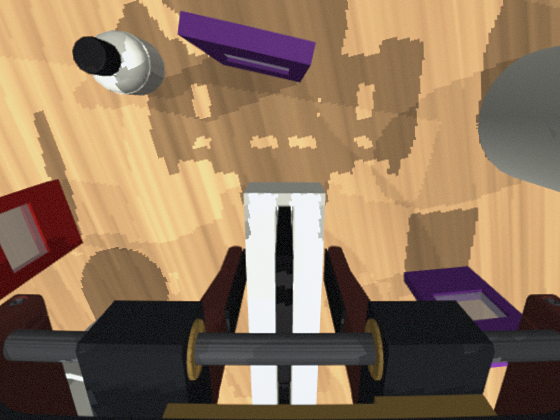

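View pics/c_side.png

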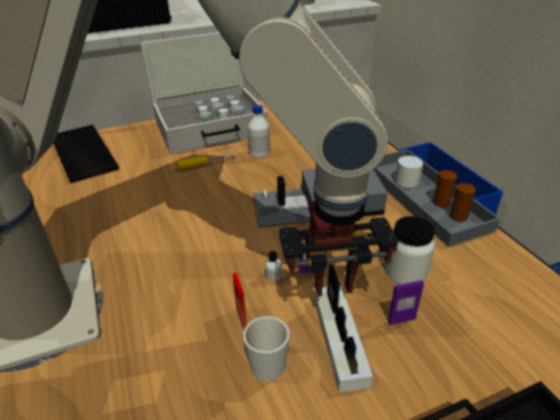

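The wrist view has the plate (about 285,260) midway between the fingers, and the side view has the fingers straddling the tall plate near (335,280). I close on it.

>>> send_rows([
  [0, 0, 0.002, 0, -0.5],
  [0, 0, 0, 0, -1],
  [0, 0, 0, 0, -1],
  [0, 0, 0, 0, -1],
  [0, 0, 0, 0, -1],
])

```text
t: 4.3
ee_pos: [498.7, -211.2, 134.8]
orientation: [2.481, 1.927, 0.0]
ft_force: [0.6, -0.5, 0.2]
width: 7.7
```

>>> send_rows([
  [0, 0, 0, 0, -1],
  [0, 0, 0, 0, -1],
  [0, 0, 0, 0, -1],
  [0, 0, -0.005, 0, -1],
  [0, 0, -0.01, 0, -1],
])

```text
t: 4.8
ee_pos: [498.2, -211.0, 149.5]
orientation: [-2.48, -1.926, 0.001]
ft_force: [-0.7, -0.4, -0.6]
width: 7.3
```

Run:
```python
from h import *
go([498.1,-210.9,230],-14)
```

```text
p [ 498.2 -211.   149.5] tool-y heading -14.32 shift mm (tool) [  0.1  -0.2 -80.5] F [-0.7 -0.4 -0.6] w 7.3 t 4.8 q6 -0.17
turn rad -0.006
```

Gripped at 7.7 mm, which matches the 8 mm plate. I lift it.

>>> send_rows([
  [0, 0, -0.02, 0, -1],
  [0, 0, -0.04, 0, -1],
  [0, 0, -0.04, 0, -1],
  [0, 0, 0, 0, -1],
  [0, 0, 0, 0, -1],
])

```text
t: 5.3
ee_pos: [498.9, -211.3, 251.0]
orientation: [2.479, 1.926, 0.002]
ft_force: [0.2, -0.6, -1.6]
width: 7.7
```

Run:
```python
from h import *
cap('side','d')
go([635.7,96.0,250],-14)
```

```text
p [ 498.3 -211.   249.7] tool-y heading -14.32 shift mm (tool) [ 3.315e+02  5.720e+01 -3.000e-01] F [-0.1  0.1 -1.1] w 7.6 t 5.35 q6 -0.17
turn rad -0.006
```

View pics/d_side.png

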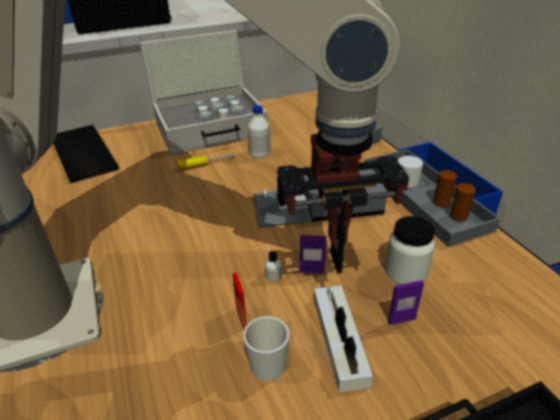

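The plate is held clear of the rack, hanging under the fingers at about (338,255). I carry it over the meter.

>>> send_rows([
  [0.02, 0.004, 0, 0, -1],
  [0.035, 0.006, 0, 0, -1],
  [0.04, 0.007, 0, 0, -1],
  [0.04, 0.007, 0, 0, -1],
  [0.04, 0.007, 0, 0, -1],
])

```text
t: 5.85
ee_pos: [571.5, -47.8, 247.8]
orientation: [-2.48, -1.925, 0.004]
ft_force: [1.3, 0.2, -0.2]
width: 7.9
```

>>> send_rows([
  [0.04, 0.007, 0, 0, -1],
  [0.04, 0.007, 0, 0, -1],
  [0.04, 0.007, 0, 0, -1],
  [0.026, 0.004, 0, 0, -1],
  [0.01, 0.001, 0, 0, -1],
])

```text
t: 6.35
ee_pos: [635.6, 97.6, 247.5]
orientation: [-2.478, -1.929, 0.004]
ft_force: [-0.8, -0.3, -1.6]
width: 7.7
```

>>> send_rows([
  [0, 0, 0.03, 0, -1],
  [0, 0, 0.025, 0, -1],
  [0, 0, 0, 0, -1],
  [0, 0, 0, 0, -1],
])

```text
t: 6.75
ee_pos: [635.0, 94.6, 193.9]
orientation: [-2.481, -1.926, 0.004]
ft_force: [-0.1, -1.2, 0.2]
width: 7.4
```

Run:
```python
from h import *
im=cap('wrist','e');s=cap('side','e')
go([635.7,96.0,204],-14)
a=np.radians(-14.);x=np.array([np.cos(a),np.sin(a),0]);y=np.array([-np.sin(a),np.cos(a),0])
for im,n,(u,v,w,h) in ((im,'w',(200,130,160,120)),(s,'s',(270,120,160,120))):
    big=cv2.resize(im['color'][v:v+h,u:u+w],None,fx=5,fy=5,interpolation=cv2.INTER_CUBIC)
    for P,hx,hy,col in ((np.array([635.7,96.,60]),9,30,(0,0,255)),(np.array([635.7,96.,62]),5,26,(0,255,0))):
        q=proj(im,[P+i*hx*x+j*hy*y for i,j in [(1,1),(1,-1),(-1,-1),(-1,1)]])
        cv2.polylines(big,[((q-[u,v]+.5)*5).astype(int)],True,col,1)
    cv2.imwrite(f'pics/e_{n}big.png',big)
```

```text
p [635.9  94.9 195.4] tool-y heading -14.36 shift mm (tool) [ 1.1 -0.4 -8.6] F [ 0.3 -0.6 -0.4] w 7.9 t 6.85 q6 0.38
turn rad -0.006
```

View pics/e_wrist.png

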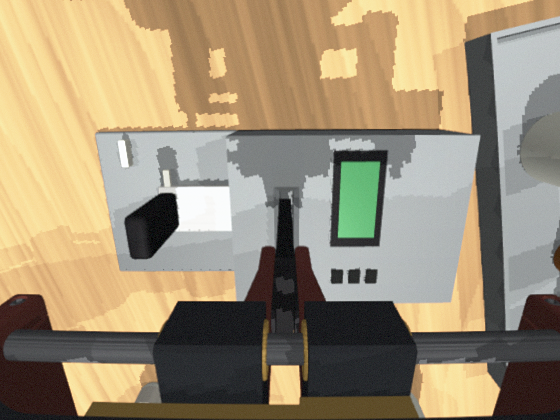

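View pics/e_sbig.png

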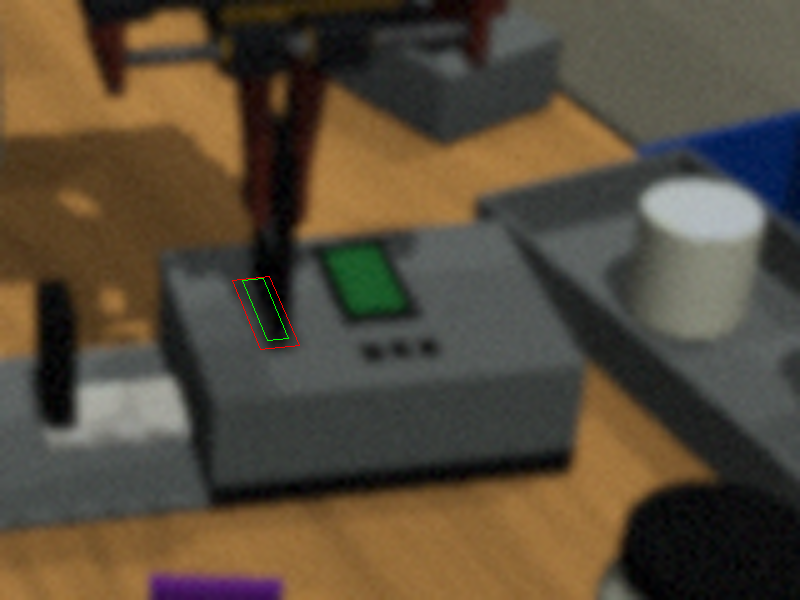

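View pics/e_wbig.png

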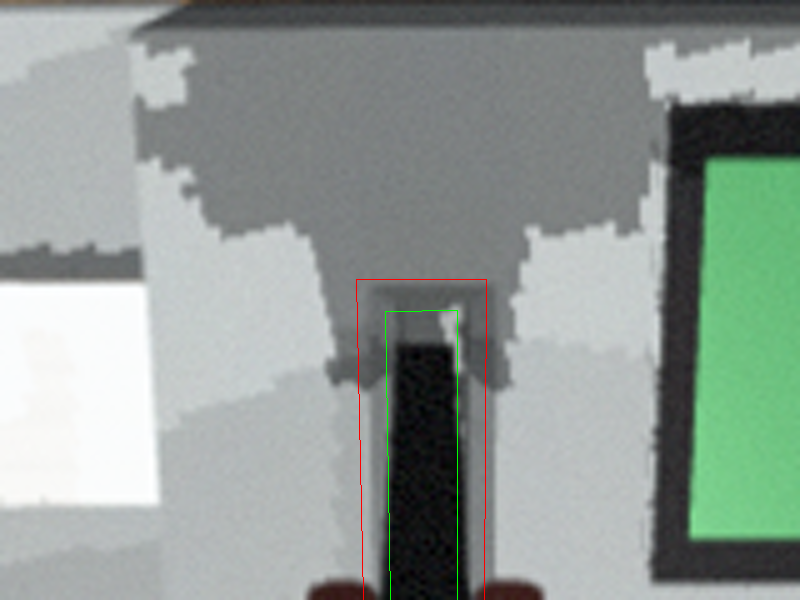

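In the wrist crop the slot's chamfered mouth spans columns 373–494 and starts at row 285. The plate's lower end spans columns 397–453 and ends at row 345. So the plate sits about 2 mm short along the slot and about 0.7 mm short across it. I correct that and go down.

>>> send_rows([
  [0.0018, 0.0006, 0, 0, -1],
  [0, 0, 0, 0, -1],
  [0, 0, 0.006, 0, -1],
  [0, 0, 0.006, 0, -1],
  [0, 0, 0, 0, -1],
])

```text
t: 7.35
ee_pos: [636.2, 97.0, 181.6]
orientation: [-2.48, -1.927, 0.002]
ft_force: [-0.1, 0.2, -0.7]
width: 7.7
```

Run:
```python
from h import *
im=cap('wrist','f')
go([635.7,96.0,150],-14)
print(telemetry.get_obs()['moment'])
u,v,w,h=200,130,160,120
cv2.imwrite('pics/f_big.png',cv2.resize(im['color'][v:v+h,u:u+w],None,fx=5,fy=5,interpolation=cv2.INTER_CUBIC))
```

```text
p [636.3  97.  181.9] tool-y heading -14.33 shift mm (tool) [-1.1 -0.3 31.9] F [ 0.2  0.3 -0.5] w 8.1 t 7.4 q6 0.38
turn rad -0.006
[-0.07571021  0.08420894  0.01404854]
```

View pics/f_big.png

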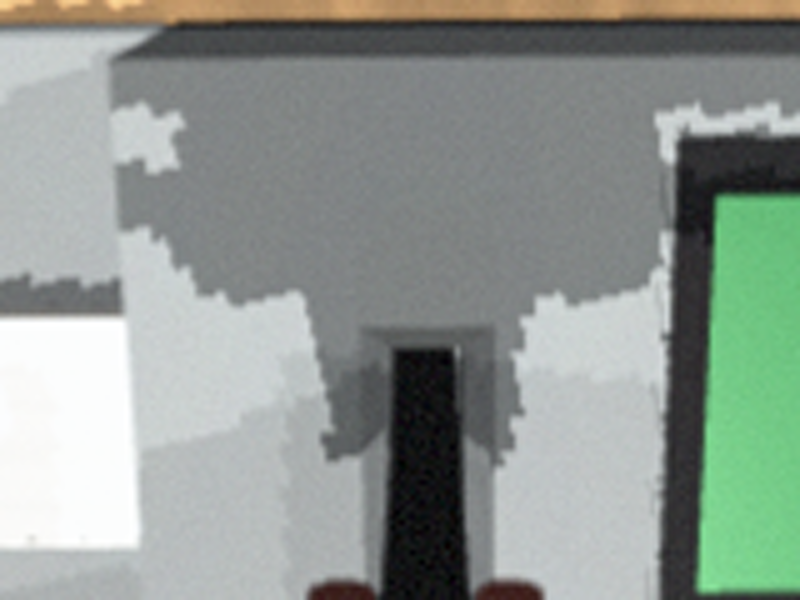

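The plate is about 7 mm into the mouth, centred with no force, so I push on.

>>> send_rows([
  [0, 0, 0.007, 0, -1],
  [0, 0, 0.007, 0, -1],
  [0, 0, 0.007, 0, -1],
  [0, 0, 0, 0, -1],
])

```text
t: 7.8
ee_pos: [636.1, 96.9, 160.2]
orientation: [-2.48, -1.926, 0.003]
ft_force: [0.9, -1.4, -0.3]
width: 8.0
```

>>> send_rows([
  [0, 0, 0.004, 0, -1],
  [0, 0, 0.004, 0, -1],
  [0, 0, 0, 0, -1],
])

```text
t: 8.1
ee_pos: [636.6, 97.0, 153.1]
orientation: [-2.481, -1.927, 0.001]
ft_force: [-0.2, 0.8, -0.9]
width: 8.1
```

Run:
```python
from h import *
go([635.7,96.0,149.5],-14)
```

```text
p [636.6  97.  153.1] tool-y heading -14.32 shift mm (tool) [-1.2 -0.6  3.6] F [-0.2  0.8 -0.9] w 8.1 t 8.1 q6 0.38
turn rad -0.006
```

Going down in small steps until the wrist force shows the floor.

>>> send_rows([
  [0, 0, 0.002, 0, -1],
  [0, 0, 0.001, 0, -1],
  [0, 0, 0, 0, -1],
])

```text
t: 8.4
ee_pos: [636.8, 97.0, 150.6]
orientation: [-2.481, -1.927, 0.0]
ft_force: [0.5, 0.3, 0.4]
width: 8.1
```

>>> send_rows([
  [0, 0, 0.001, 0, -1],
  [0, 0, 0, 0, -1],
])

```text
t: 8.6
ee_pos: [636.8, 97.0, 149.7]
orientation: [2.481, 1.927, 0.0]
ft_force: [0.2, 0.7, -0.9]
width: 8.1
```

>>> send_rows([
  [0, 0, 0.001, 0, -1],
  [0, 0, 0, 0, -1],
])

```text
t: 8.8
ee_pos: [636.9, 97.0, 149.2]
orientation: [2.481, 1.927, 0.0]
ft_force: [-1.8, -0.5, 3.2]
width: 7.9
```

>>> send_rows([
  [0, 0, 0.001, 0, -1],
  [0, 0, 0, 0, -1],
  [0, 0, 0, 0, -0.7],
  [0, 0, 0, 0, -0.5],
  [0, 0, 0, 0, -0.3],
])

```text
t: 9.3
ee_pos: [636.8, 97.0, 147.4]
orientation: [-2.481, -1.927, 0.0]
ft_force: [0.4, -0.3, 0.2]
width: 25.9
```

>>> send_rows([
  [0, 0, 0, 0, -0.2],
  [0, 0, 0, 0, -0.2],
  [0, 0, 0, 0, -0.2],
  [0, 0, 0, 0, -0.2],
  [0, 0, 0, 0, -0.2],
])

```text
t: 9.8
ee_pos: [636.8, 97.0, 147.7]
orientation: [-2.481, -1.927, 0.0]
ft_force: [0.1, -0.2, 0.5]
width: 35.2
```

Run:
```python
from h import *
go([635.7,96.0,250],-14)
cap('wrist','g')
```

```text
p [636.8  97.  147.7] tool-y heading -14.32 shift mm (tool) [  -1.3   -0.8 -102.3] F [ 0.1 -0.2  0.5] w 35.2 t 9.8 q6 0.38
turn rad -0.006
```

View pics/g_wrist.png

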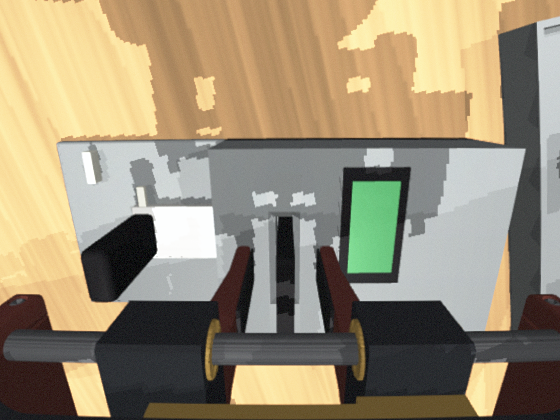

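The plate stands in the slot at about (286,265), with the fingers open and clear on both sides. I raise and re-check the plate, pointer and mark.

>>> send_rows([
  [0, 0, -0.02, 0, -0.2],
  [0, 0, -0.03, 0, -0.2],
  [0, 0, -0.04, 0, -0.2],
  [0, 0, 0, 0, -0.2],
  [0, 0, 0, 0, -0.2],
])

```text
t: 10.35
ee_pos: [637.2, 97.1, 238.8]
orientation: [2.48, 1.926, 0.003]
ft_force: [-0.6, -0.4, -0.6]
width: 35.1
```

>>> send_rows([
  [0, -0.04, 0, 0, -0.2],
  [0, -0.04, 0, 0, -0.2],
  [-0.04, -0.02, 0, 0, -0.2],
  [0, 0, 0, 0, -0.2],
  [0, 0, 0, 0, -0.2],
])

```text
t: 10.85
ee_pos: [529.5, 82.7, 236.9]
orientation: [-2.481, -1.925, 0.002]
ft_force: [-0.2, 0.5, -0.2]
width: 35.2
```

Run:
```python
from h import *
im=cap('wrist','h');s=cap('side','h')
go([539.5,121,160],-14)
u,v,w,h=160,60,240,180
cv2.imwrite('pics/h_big.png',cv2.resize(im['color'][v:v+h,u:u+w],None,fx=3.33,fy=3.33,interpolation=cv2.INTER_CUBIC))
u,v,w,h=240,130,160,120
cv2.imwrite('pics/h_sbig.png',cv2.resize(s['color'][v:v+h,u:u+w],None,fx=5,fy=5,interpolation=cv2.INTER_CUBIC))
```

```text
p [530.9  83.2 237.3] tool-y heading -14.35 shift mm (tool) [38.7 -1.1 77.3] F [0.4 1.  0.1] w 35.2 t 10.95 q6 0.38
turn rad -0.006
```

View pics/h_wrist.png

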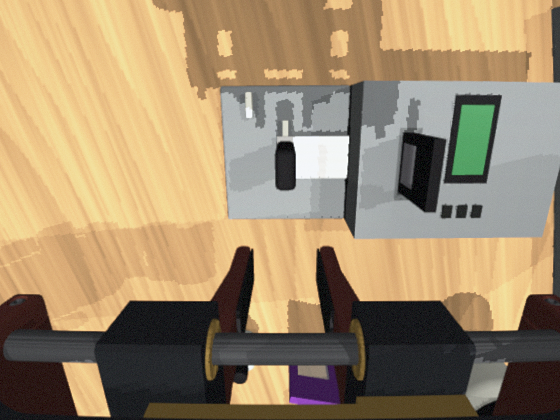

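View pics/h_sbig.png

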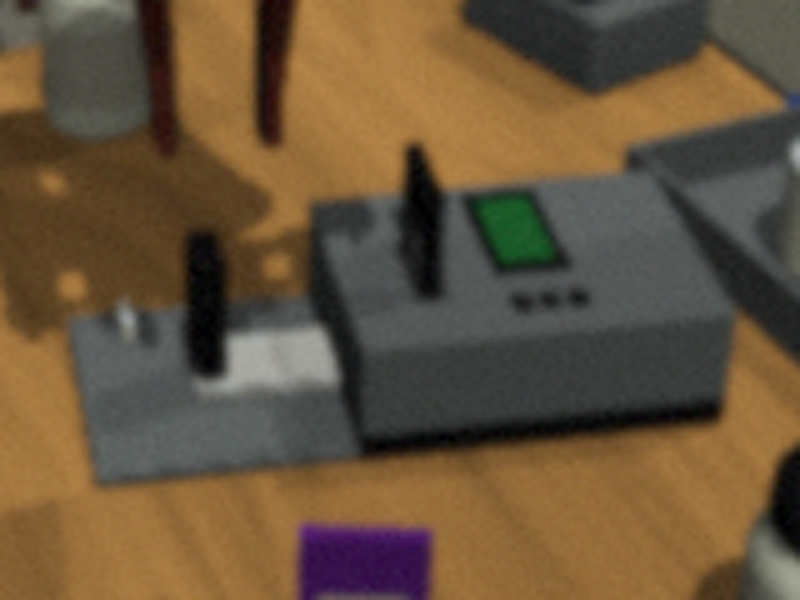

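The plate is seated upright: side crop (425,220), wrist (420,170). In the wrist view the pointer is at (285,128), the mark at (249,104) and the handle at (286,165). I measure those by casting rays onto planes.

```bash
cat > pm.py <<'E'
from h import *
import sys
def meas(tag,slot=(636.3,96.5),yaw=-14.2):
    im=load('wrist',tag); hsv=cv2.cvtColor(im['color'],cv2.COLOR_BGR2HSV)
    a=np.radians(yaw);x=np.array([np.cos(a),np.sin(a)]);y=np.array([-np.sin(a),np.cos(a)])
    C=cloud(im)
    V=im['color'].min(2)
    rel=lambda P:np.c_[(P[:,:2]-slot)@x,(P[:,:2]-slot)@y]
    # expected places
    L=rel(C.reshape(-1,3)).reshape(C.shape[0],C.shape[1],2); Z=C[...,2]
    for n,z,m in (('mark top',18,(L[...,0]<-115)&(L[...,0]>-155)&(L[...,1]>30)&(L[...,1]<64)&(Z>12)&(V>185)),
                  ('pointer',14,(L[...,0]<-85)&(L[...,0]>-155)&(L[...,1]>17)&(L[...,1]<35.5)&(V>185)&(Z>9)&(Z<24)),
                  ('handle top',82,(L[...,0]<-70)&(L[...,0]>-170)&(abs(L[...,1])<25)&(Z>77)&(Z<90)),
                  ('plate top',110,(abs(L[...,0])<12)&(abs(L[...,1])<32)&(Z>104)&(Z<118))):
        k,l,st,ce=cv2.connectedComponentsWithStats(m.astype(np.uint8))
        if k<2: print(n,'none'); continue
        i=1+np.argmax(st[1:,4]); q=np.argwhere(l==i)[:,::-1].astype(float)
        P=rel(plane(im,q,z)); print(n,'px',ce[i].round(1),st[i,4],'z',np.median(Z[l==i]).round(1),'local mid',((P.min(0)+P.max(0))/2).round(1),'mean',P.mean(0).round(1),'ext',(P.max(0)-P.min(0)).round(1))
if __name__=='__main__':
    if len(sys.argv)>2: cap('wrist',sys.argv[1])
    meas(sys.argv[1])
E
python3 pm.py h
```

```text
mark top px [248.2 105.3] 141 z 18.1 local mid [-132.2   46.1] mean [-131.9   45.4] ext [ 5.6 21.6]
pointer px [286.3 130.4] 103 z 16.7 local mid [-95.6  24.2] mean [-97.6  23. ] ext [19.7 14.6]
handle top px [285.  169.1] 824 z 81.7 local mid [-99.   -0.8] mean [-98.9  -0.7] ext [15.2 30.3]
plate top px [433.2 174.5] 1173 z 110.1 local mid [0.  0.2] mean [0.3 0.7] ext [11.8 49.8]
```

View pics/h_big.png

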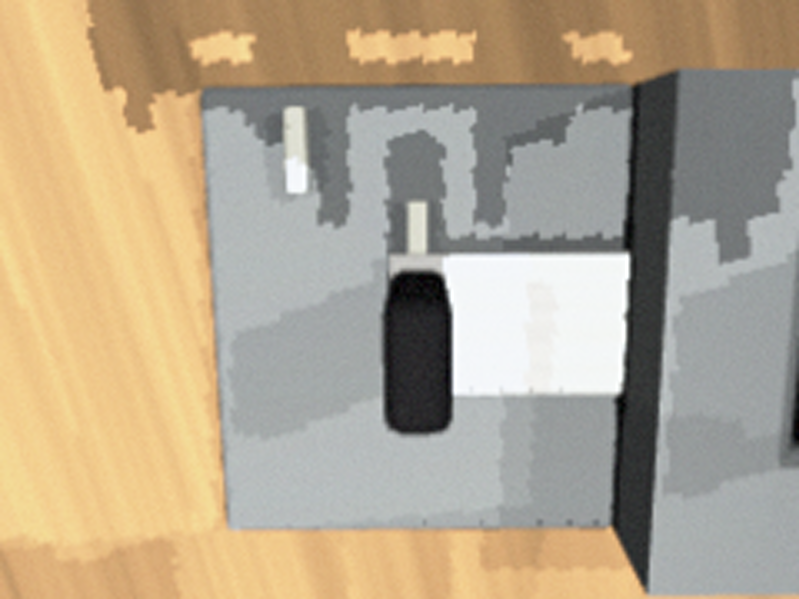

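The plate top is centred on the slot at z 110.1 mm, so it is home (expected 110). Next I compute the pointer–mark gap from the pointer's tip.

Run:
```python
from h import *
im=load('wrist','h'); a=np.radians(-14.2);x=np.array([np.cos(a),np.sin(a)]);y=np.array([-np.sin(a),np.cos(a)])
uv=np.array([[407,205],[428,205],[417.5,203],[417.5,240]])/3.33+[160,60]-.5
P=plane(im,uv,14)[:,:2]-[636.3,96.5]; print(np.c_[P@x,P@y])
h=np.array([636.3,96.5])-99*x-0.5*y; print(h); go([h[0],h[1],126.3],-14.2)
```

```text
[[-101.87031243   31.43197262]
 [ -96.04661122   31.41457982]
 [ -98.95690745   31.96100396]
 [ -98.98546487   21.91933285]]
[540.20225667 120.30070853]
p [530.9  83.2 237.3] tool-y heading -14.35 shift mm (tool) [ 38.2  -0.2 111. ] F [0.4 1.  0.1] w 35.2 t 10.95 q6 0.38
turn rad -0.003
```

Pointer x is -99.0 and mark x is -132.2 to -131.9, so the pull is about 33 mm, within the stated 25–45. I move over the handle and descend with the 35 mm opening around the 16 mm block.

>>> send_rows([
  [0.02, 0, 0, 0, -0.2],
  [0.018, 0, 0, 0, -0.2],
  [0, 0, 0, 0, -0.2],
  [0, 0, 0.03, 0, -0.2],
  [0, 0, 0, 0, -0.2],
])

```text
t: 11.45
ee_pos: [537.9, 119.8, 204.9]
orientation: [-2.478, -1.927, 0.008]
ft_force: [0.0, 0.3, 0.2]
width: 35.1
```

Run:
```python
from h import *
cap('wrist','i'); go([540.2,120.3,126.3],-14.2)
```

```text
p [538.5 119.8 206.3] tool-y heading -14.29 shift mm (tool) [ 1.   1.8 79.9] F [-0.6  0.   0.5] w 35.1 t 11.5 q6 0.45
turn rad -0.002
```

View pics/i_wrist.png

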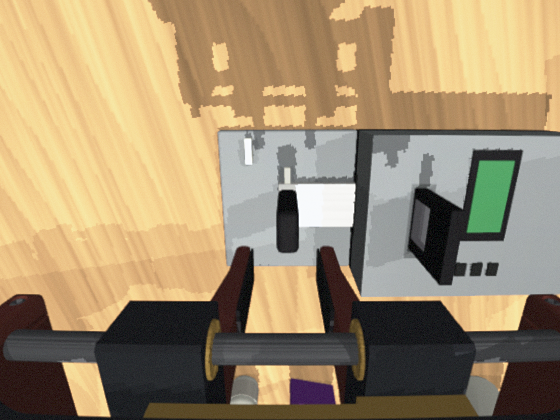

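The handle (287,220) is between the fingers, whose midline is at about 285. I descend.

>>> send_rows([
  [0.001, 0.0015, 0.03, 0, -0.2],
  [0, 0, 0.03, 0, -0.2],
  [0, 0, 0.02, 0, -0.2],
  [0, 0, 0, 0, -0.2],
  [0, 0, 0, 0, -0.2],
])

```text
t: 12.0
ee_pos: [541.7, 120.4, 128.5]
orientation: [2.481, 1.927, 0.0]
ft_force: [0.4, 0.2, -0.2]
width: 35.5
```

Run:
```python
from h import *
go([540.2,120.3,126.3],-14.2);cap('wrist','j')
```

```text
p [541.7 120.4 128.5] tool-y heading -14.33 shift mm (tool) [-0.5 -1.4  2.2] F [ 0.4  0.2 -0.2] w 35.5 t 12.0 q6 0.45
turn rad -0.002
```

View pics/j_wrist.png

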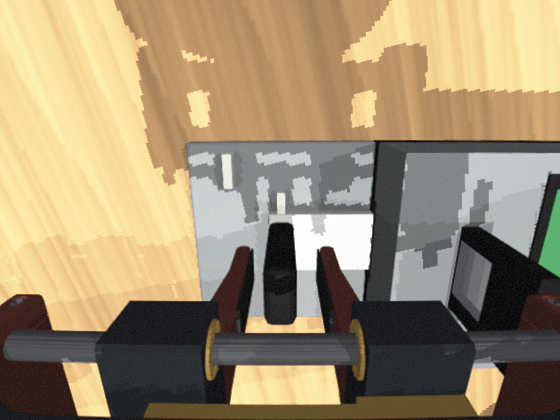

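The fingers straddle the handle (280,275) and stay well clear of the plate. I close on it.

>>> send_rows([
  [0, -0.0014, 0.003, 0, -0.2],
  [0, 0, 0, 0, -0.6],
  [0, 0, 0, 0, -1],
  [0, 0, 0, 0, -1],
  [0, 0, 0, 0, -1],
])

```text
t: 12.55
ee_pos: [539.5, 120.9, 125.1]
orientation: [-2.48, -1.927, 0.001]
ft_force: [-3.2, 2.3, 5.8]
width: 15.8
```

Run:
```python
from h import *
cap('wrist','k'); go([540.2,120.3,126.3],-14.2)
import pm; pm.meas('k')
```

```text
p [539.5 120.9 125.1] tool-y heading -14.29 shift mm (tool) [-0.5  0.8 -1.2] F [-3.   1.3  5.4] w 15.7 t 12.6 q6 0.45
turn rad -0.002
mark top px [229.4 171.8] 321 z 18.2 local mid [-132.    46.2] mean [-132.    46.5] ext [ 5.7 20.7]
pointer px [284.5 206.3] 202 z 16.3 local mid [-99.2  23.6] mean [-98.9  23.5] ext [14.1 15.9]
handle top px [284.5 293.9] 2932 z 81.9 local mid [-98.7   0.7] mean [-98.9   3.1] ext [41.5 33.3]
plate top px [549.5 284.9] 397 z 107.5 local mid [-3.6 23.7] mean [-3.9 23.8] ext [9.3 9.1]
```

Gripped at 15.7 mm, matching the 16 mm handle. The gap still measures 33 mm, so I pull.

>>> send_rows([
  [0, -0.006, 0, 0, -1],
  [0, -0.008, 0, 0, -1],
  [0, -0.008, 0, 0, -1],
  [0, -0.006, 0, 0, -1],
  [0, -0.003, 0, 0, -1],
])

```text
t: 13.1
ee_pos: [510.2, 128.3, 125.2]
orientation: [2.479, 1.927, 0.003]
ft_force: [5.4, -4.6, 0.9]
width: 15.9
```

>>> send_rows([
  [0, -0.002, 0, 0, -1],
  [0, 0, 0, 0, -1],
  [0, 0, 0, 0, -1],
])

```text
t: 13.4
ee_pos: [508.6, 128.7, 125.2]
orientation: [2.479, 1.927, 0.003]
ft_force: [4.1, -5.0, 2.6]
width: 15.8
```

Run:
```python
from h import *
cap('wrist','l'); go([507.5,129,125.1],-14.2)
import pm; pm.meas('l')
```

```text
p [508.6 128.6 125.2] tool-y heading -14.29 shift mm (tool) [ 0.1 -1.2  0.1] F [ 4.9 -4.2  1.4] w 15.7 t 13.45 q6 0.48
turn rad -0.002
mark top px [282.  171.9] 313 z 18.2 local mid [-131.9   46.1] mean [-131.9   46.3] ext [ 4.9 20.7]
pointer px [284.1 204.6] 145 z 16.2 local mid [-130.4   24.2] mean [-130.7   24.5] ext [ 4.5 13.3]
handle top px [284.5 294. ] 2925 z 81.9 local mid [-130.6    0.6] mean [-130.6    2.9] ext [41.  33.3]
plate top none
```

View pics/l_wrist.png

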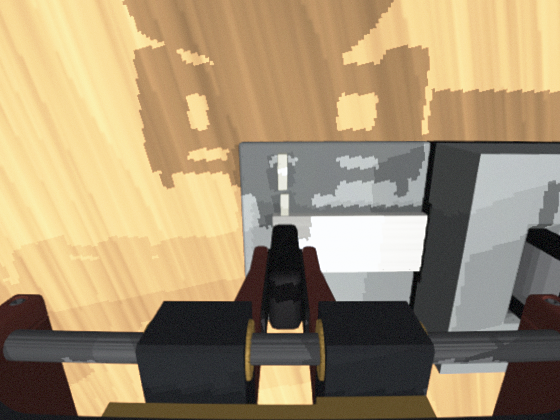

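The pointer (284,205) is almost under the mark (282,172). It is 1.3 mm short, so I make one small correction and hold.

>>> send_rows([
  [0, -0.0013, 0, 0, -1],
  [0, 0, 0, 0, -1],
  [0, 0, 0, 0, -1],
  [0, 0, 0, 0, -1],
  [0, 0, 0, 0, -1],
])

```text
t: 13.95
ee_pos: [507.5, 128.9, 125.2]
orientation: [2.479, 1.927, 0.003]
ft_force: [5.0, -5.3, 2.1]
width: 15.7
```

Run:
```python
from h import *
im=cap('wrist','m');s=cap('side','m'); go([507.5,129,125.1],-14.2)
import pm; pm.meas('m')
u,v,w,h=240,130,160,120
b=cv2.resize(s['color'][v:v+h,u:u+w],None,fx=2.5,fy=2.5,interpolation=cv2.INTER_CUBIC)
c=cv2.resize(im['color'][140:260,210:370],None,fx=2.5,fy=2.5,interpolation=cv2.INTER_CUBIC)
cv2.imwrite('pics/m_big.png',np.hstack([b,c]))
```

```text
p [507.5 129.  125.2] tool-y heading -14.3 shift mm (tool) [0.  0.  0.1] F [ 4.6 -5.3  2.5] w 16.3 t 14.05 q6 0.48
turn rad -0.002
mark top px [284. 172.] 313 z 18.1 local mid [-131.9   46.1] mean [-131.8   46.2] ext [ 4.9 20.7]
pointer px [284.1 204.4] 142 z 16.3 local mid [-131.6   24.6] mean [-131.8   24.7] ext [ 4.5 12.6]
handle top px [284.4 294. ] 2917 z 81.9 local mid [-132.     0.6] mean [-131.8    2.9] ext [41.4 33.3]
plate top none
```

View pics/m_big.png

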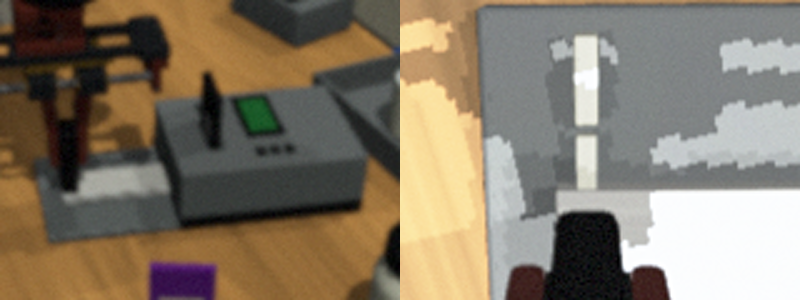

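View pics/m_side.png

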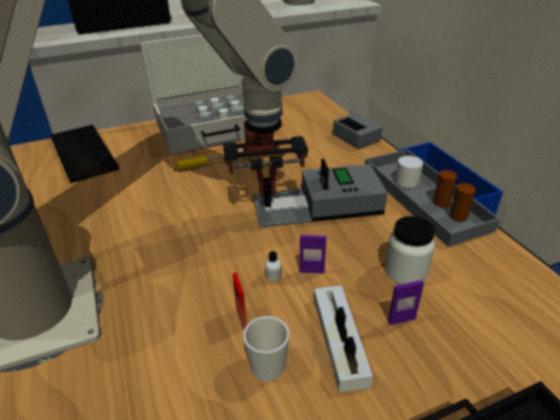

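The pointer (284,204) and mark (284,172) line up to within 0.1–0.3 mm. The plate stands home and the bystanders are where they were. I hand in while holding.

Run:
```python
from h import *
print(ctrl.close_job())
```

```text
the job is handed in; nothing more can be done
None
```

I slid the window plate into the meter's slot and let go of it. Then I pulled the shutter handle 33 mm out to the mark and handed the job in at about 14 s of the 58 s, still holding the handle.

- **Plate:** after release its top was at z 110.1 mm (110 expected when home) and its centre was within about 0.3 mm across and 0.7 mm along the slot. It stood upright. In the last wrist view the plate was out of frame, so the final check of it was by eye in the side picture.
- **Pointer and mark:** pointer and mark were at -131.6 and -131.9 mm by mid-point along the pull, -131.8 mm for both by mean.
- **Grip on the handle:** the fingers were closed to about 16 mm on it. The wrist force was about 7 N, against the roughly 6.4 N expected from the spring. I had no direct reading of the finger force.
- **Bystanders:** in the last side picture they looked unmoved; the screwdriver and bottle were partly or wholly hidden behind the arm. I did not measure their positions again.

No check failed. The only disagreement was a 1.3 mm shortfall after the first pull, which I corrected before handing in.

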